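# Reset the tripped breaker and shut the cover

### The arm

A 6-joint arm with a two-finger parallel gripper is mounted at the origin on the work surface. World frame = base frame: x ahead of the robot, y to its left, z up, the work surface at z = 0. Lengths are in m, angles in degrees, forces in N, time in s.
With the tool pointing down it reaches from about 0.35 to 0.875 m from the base axis. Payload 4.2 kg.
Tool frame: the origin (TCP) lies midway between the tips of the shut fingers; the grasp point (between the pads) lies 19 mm behind it; y points along the fingers, z is the direction in which the jaws open and shut, and the axes are right-handed (so a half turn about y gives the same grasp; the last joint's range is limited). The gripper opens to 87 mm and grips with 3 to 60 N. Pads are 19 mm wide; open, the fingers measure 117 mm over their backs; the gripper's body (75 mm by 190 mm) begins 51 mm behind the grasp point.
Start: joints at [92.109, 22.042, 0.453, 0, -68.411, -14.817], TCP at [0.137, 0.61, 0.223] pointing down, gripper open.
Joint ranges: [-179.83, 179.83], [-69.29, 118.12], [-61.27, 80.66], [-181.25, 117.63], [-171.15, -9.14], [-177.46, 177.46]. Speed limits (degrees/s): [159.86, 159.86, 180, 180, 180, 180].

### API

Orientations are given as [roll, pitch, yaw] about the fixed x, y, z axes, in that order (R = Rz(yaw) Ry(pitch) Rx(roll)).
In Python, from workcell import env gives the robot as it stands. The module is installed in compiled form; this text tells all that it offers. Calls block until the motion is done:
- env.goto(position, orientation): joint-space move of the TCP to a pose.
- env.move_straight(position, rotation=None, rate=0.15, force_limit=None): straight line of the TCP; rotation=None keeps the orientation; rate is the mean speed in m/s. With force_limit (N) it stops when the force on the tool has changed by that much, and returns True; else False.
- env.set_joints(angles): joint-space move.
- env.gripper_to(opening, grasp_force=None): opening from 0.0 (shut) to 1.0 (fully open); grasp_force is the grip in N (None keeps the last); returns when the fingers have stopped.
- env.dwell(seconds).
- env.inverse_kinematics(position, orientation): joint angles nearest the present ones, or None.
- env.read_state(): the state.
- env.grab_frame(name): name is "scene" or "side" or "wrist"; returns a dict with "image" (384x512x3 uint8, blue, green, red), "fx", "fy", "cx", "cy" (pixels), "D" ([k1, k2, p1, p2, k3] as OpenCV has them; the pictures are not rectified), "position" and "orientation" of the camera in the world. Camera axes: x right, y up, looking along -z (the intrinsics and any distortion apply to the point x, -y, -z); pixel columns grow to the right and rows downward; lengths in m; the calibration is good to about 2 mm. A picture is of the moment at which its call begins. There is no depth.
A pose or a line that the arm cannot do raises env.Unreachable and nothing moves.
- env.close_job(): hands the job in, once; it reports no verdict.
Trained networks look in a picture, given as the dict that the camera call returned (one of the last four; its "shot" number tells which), for a name from the list of things; names that differ only in an ending like _2 or _b are one class to them, and where a whole thing is asked for, a point or a joint stands for the part that bears it (a point fixed in the world has none). Each returns a list of dicts, best first, with "score" (0 to 1); they miss things now and then, are a little off and sometimes report something else, mostly with a low value. They report only what shows in the picture. A call takes as long as a camera call.
- env.search_frame(picture, thing): "xyz" ([x, y, z] in m, in world coordinates, good to about 4 mm: the middle of the surface that is visible of it).
- env.trace(picture, thing): "mask" (384x512 bool, what is visible of it).
The state is a dict: "clock": time; "joint_positions": joint angles; "qvel": joint speeds; "joint_torque": joint torques, N m; "position": TCP position; "tool_rot": TCP orientation; "force": force on the tool from outside, world axes, zero at the start; "wrist_torque": the same for the moment, N m; "opening": opening from 0.0 (shut) to 1.0 (fully open).
Only numpy, scipy, OpenCV 4.12 (cv2) and the standard library are available. Lean on these libraries where they do the work, as an engineer would, in place of code of your own. Each camera call takes 0.05 s, during which the arm holds its last target.

### The job

One of the three breakers in the open box has tripped: its toggle leans towards you, the opposite way to the other two. Push that toggle all the way over so that all three lean alike, then, from behind, push the clear cover over and down until it lies fully shut on the box. Leave the other two toggles and everything standing around the box where they are.

Things in the scene. Friction and masses are not known exactly. Their poses are not given: they have to be found in the camera images.
- enclosure: The grey breaker box, an open-topped tray 180 (its x) x 250 (its y) x 85 mm high with walls 6 mm thick, bolted to the ledge. Origin: centre of its underside. Its z is up; its x axis points away from the robot to the long wall that carries the cover's hinge. Inside, in a row along its y with 68 mm between them at y = -68, 0 and +68 mm, stand three alike black breakers, each with one white paddle toggle; their order varies.
- hinge (a point): The middle of the cover's hinge axis (85 mm above the ledge, on the box's far long edge); axes as the box's. The axis runs along y.
- cover_edge (a point): The middle of the cover's free edge, on its outer face. The cover is a clear acrylic plate 180 x 250 x 6 mm with a 16 mm black border; it starts standing open, upright or leaning back a little away from the robot, its free edge about 265 mm above the ledge.
- cover (a joint): Angle of the cover: 0 = lying shut on the box's rim, 1.57 = upright, 1.95 = leaning back against its stop. A stiff hinge holds it at any angle (about 0.32 N m of friction), so it takes about 2 to 4 N near the free edge to push it over from behind, and it does not fall by itself.
- toggle_t (a joint): Angle of the tripped toggle: 0 = leaning 0.5 rad towards the box's -x side (to the robot), 1.0 = against its stop, leaning 0.5 rad towards the hinge like the other two. It starts near 0, stays where it is left, and takes about 2 to 3 N at its end to push.
- toggle_t_tip (a point): The middle of the upper end of the tripped toggle. Each toggle is a flat paddle 24 mm wide (along the box's y), 11 mm thick, that turns about an axis along the box's y, 36 mm above the ledge and midway across the box (box x = 0); its end lies 42 mm from that axis, so about 73 mm above the ledge when over to one side. The breaker's block reaches up to 38 mm above the ledge around the paddle.
- toggle_a (a joint): Angle of one of the two good toggles, measured as the tripped one: about 1.0 = leaning towards the hinge. To be left so.
- toggle_a_tip (a point): The middle of the upper end of that good toggle (same shape as the tripped one).
- toggle_b (a joint): Angle of one of the two good toggles, measured as the tripped one: about 1.0 = leaning towards the hinge. To be left so.
- toggle_b_tip (a point): The middle of the upper end of that good toggle (same shape as the tripped one).
- lantern: A red plastic battery lantern, 84 mm across, 178 mm tall. A bystander, loose. Origin: the centre of its underside.
- bowl: A small white ceramic bowl, 90 mm across, 40 mm tall. A bystander, loose. Origin: the centre of its underside.
- screwdriver: A stainless screwdriver lying flat along its x axis. A bystander, loose. Origin: the tool's own frame, on its underside.
- acrylic_box: A closed clear acrylic box of spare fuses with a press-button latch, 90 x 120 x 60 mm. A bystander, loose. Origin: the centre of its underside.
- padlock: A brass padlock lying flat, about 80 x 50 x 20 mm. A bystander, loose. Origin: the centre of its underside (of its brass block).
- fuse: A white ceramic cartridge fuse standing upright, 24 mm across, 58 mm tall. A bystander, loose. Origin: the centre of its underside.

How it is judged (in metres and radians):
On the way, in this order (a step that is already met when the one before it is completed fails the run):
1. the tripped toggle is pushed fully over while the cover still stands open (value of joint toggle_t above 0.9 rad and value of joint cover above 1.2 rad), for 0.2 s.
2. the cover is shut (value of joint cover below 0.03 rad), for 0.2 s.
At the end, for the whole second after the job is handed in: The tripped toggle is within 0.1 rad of its far stop, the other two within 0.15 rad of theirs, the cover lies shut to within 0.03 rad (about 5 mm at its free edge), and no loose thing is more than 30 mm from where it began (value of joint toggle_t above 0.9 rad and value of joint each of toggle_a, toggle_b above 0.85 rad and value of joint cover below 0.03 rad and distance of each of lantern, bowl, screwdriver, acrylic_box, padlock, fuse from where it was at the start of the episode below 0.03 m); the robot touches nothing.
It fails at once if one of the two good toggles is pushed out of its place (not (value of joint each of toggle_a, toggle_b above 0.85 rad)).
It fails at once if the cover is pushed down before the tripped toggle is over (value of joint cover below 1 rad and value of joint toggle_t below 0.85 rad).
It fails at once if one of the loose things around the box is lifted, carried or knocked away (distance of any of lantern, bowl, screwdriver, acrylic_box, padlock, fuse from where it was at the start of the episode above 0.03 m).
It also fails if it takes over 51 s, if anything falls off the work surface, if the arm or the gripper's body presses on something with over 40 N, if the wrist force passes 120 N, or if a joint passes its speed limit or range.

## Working session

There is one attempt and no reset: what is moved stays moved. The work goes in short steps, each a Python script; the robot and the scene stay as the last script left them, time stands still between calls to the robot, and variables do not carry over. Pictures are saved under pics/ and viewed, and the job is handed in when it is done.

```bash
mkdir -p pics
python3 - <<'E'
from workcell import env
import cv2
s=env.read_state();print(s)
for n in ["scene","side","wrist"]:
    f=env.grab_frame(n);cv2.imwrite(f"pics/a_{n}.png",f["image"]);print(n,f["position"],f["orientation"],f["fx"],f["cx"],f["cy"],f["D"])
    for t in ["enclosure","cover_edge","toggle_t_tip","lantern","bowl","screwdriver","acrylic_box","padlock","fuse"]:
        r=env.search_frame(f,t);print(t,[(q["xyz"],q["score"]) for q in r][:4])
print(env.read_state()["clock"])
E
```

```text
{'clock': 0.0, 'joint_positions': array([ 9.21086013e+01,  2.20918595e+01,  3.78087181e-01, -2.96454967e-02,
       -6.84099286e+01, -1.48163945e+01]), 'qvel': array([-0.07061637, -0.07599719, -0.07099162,  0.03949947,  0.0233855 ,
       -0.12591899]), 'joint_torque': array([ 2.12587460e-03, -3.90666139e+01,  1.87408984e+01,  4.21960786e+00,
        1.10346690e-02, -1.96945625e-04]), 'position': array([0.13733452, 0.6090986 , 0.22143477]), 'tool_rot': array([-8.98733664e+01,  5.00756158e-03,  1.67281274e+02]), 'force': array([-0.46423898, -0.80968491,  0.12843002]), 'wrist_torque': array([-0.00694394, -0.03969575,  0.01015338]), 'opening': 1.0003793753556582}
scene [ 0.48654992 -0.54940499  0.92047401] [37.77853523  0.48874119 -5.32246008] 414.4423249427102 255.1311698237214 195.75257476828938 [-0.00113155  0.          0.          0.          0.        ]
enclosure [([0.4811, 0.1015, 0.0549], 0.75), ([0.6694, 0.1755, 0.0348], 0.73)]
cover_edge [([0.5686, 0.0669, 0.2084], 0.87)]
toggle_t_tip [([0.5044, 0.193, 0.0573], 0.44)]
lantern [([0.5992, 0.3402, 0.1], 0.77)]
bowl [([0.445, -0.11
[... 652 characters left out ...]
97)]
toggle_t_tip [([0.5062, 0.2052, 0.0623], 0.63)]
lantern [([0.6, 0.3916, 0.0939], 0.79), ([0.4657, 0.0723, 0.0583], 0.56), ([0.4897, 0.1329, 0.059], 0.56)]
bowl [([0.4451, -0.1462, 0.0301], 0.64)]
screwdriver [([0.6734, 0.1904, 0.0392], 0.28)]
acrylic_box [([0.334, -0.0731, 0.0568], 0.93)]
padlock [([0.5104, 0.3381, 0.0212], 0.97)]
fuse [([0.6716, 0.1934, 0.0381], 0.81)]
wrist [0.210287   0.59353957 0.38530442] [-1.60262966e+01 -2.74901230e-02 -1.02723285e+02] 326.5970912793909 251.1016673529963 188.05596616692392 [-0.05009347  0.          0.          0.          0.        ]
enclosure []
cover_edge []
toggle_t_tip []
lantern []
bowl []
screwdriver []
acrylic_box []
padlock []
fuse []
1.5
```

View pics/a_scene.png

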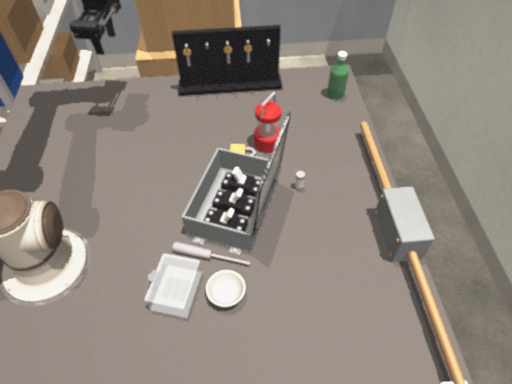

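View pics/a_side.png

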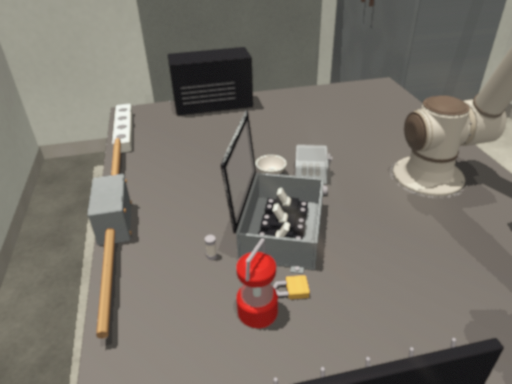

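The scene view shows the box at about (230,195), with the lantern at (267,125) and the fuse at (300,180) just behind it. I'll zoom in to get the corners and toggles.

Run:
```python
import cv2
a=cv2.imread("pics/a_scene.png")[100:260,165:325];cv2.imwrite("pics/z_scene.png",cv2.resize(a,(800,800),interpolation=3)[:, :][0:800][:600])
cv2.imwrite("pics/z_scene.png",cv2.resize(a,None,fx=3.75,fy=3.75,interpolation=2))
b=cv2.imread("pics/a_side.png")[105:275,205:345];cv2.imwrite("pics/z_side.png",cv2.resize(b,None,fx=3.5,fy=3.5,interpolation=2))
```

```text
(no output)
```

View pics/z_scene.png

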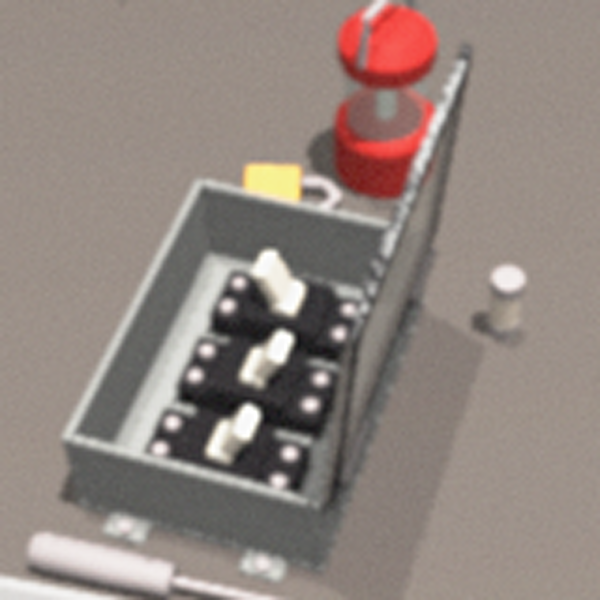

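View pics/z_side.png

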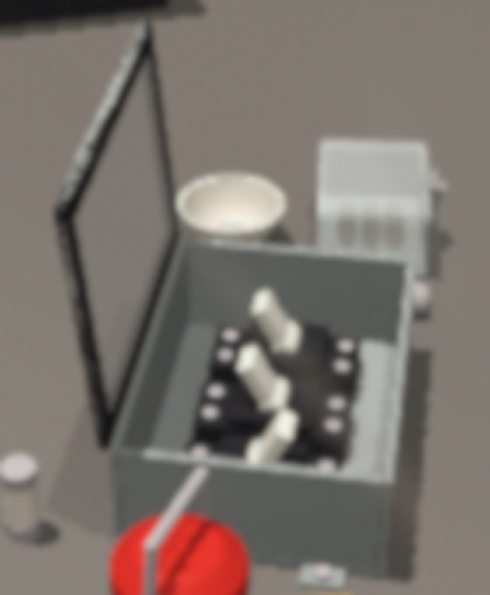

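```bash
cat > h.py <<'E'
import numpy as np, cv2
from scipy.spatial.transform import Rotation as R
C={"scene":([0.48654992,-0.54940499,0.92047401],[37.77853523,0.48874119,-5.32246008],None),"side":([0.71023487,0.92755559,0.72249678],[53.71288212,1.15394296,167.33249064],None)}
K={"scene":(414.4423,255.1312,195.7526),"side":(429.9113,257.757,193.2666)}
def proj(cam,P):
    p,o,_=C[cam];f,cx,cy=K[cam]
    c=R.from_euler('xyz',o,degrees=True).inv().apply(np.atleast_2d(P)-p)
    return np.c_[cx+f*c[:,0]/-c[:,2],cy-f*c[:,1]/-c[:,2]]
def world(q,L):
    c,s=np.cos(q[2]),np.sin(q[2]);L=np.atleast_2d(L)
    return np.c_[q[0]+c*L[:,0]-s*L[:,1],q[1]+s*L[:,0]+c*L[:,1],L[:,2]]
E
python3 - <<'E'
from h import *
from scipy.optimize import least_squares
sc=lambda u,v:(165+u/3.75,100+v/3.75); sd=lambda u,v:(205+u/3.5,105+v/3.5)
obs=[("scene",(-.09,.125,.085),sc(203,181)),("scene",(-.09,-.125,.085),sc(67,440)),("scene",(.09,-.125,.085),sc(322,507)),
("side",(-.09,.125,.085),sd(390,480)),("side",(.09,.125,.085),sd(113,450)),("side",(-.09,-.125,.085),sd(410,262))]
cov=[("scene",.125,sc(467,50)),("side",-.125,sd(148,25)),("side",.125,sd(65,212))]
def res(q):
    r=[proj(c,world(q,L))[0]-o for c,L,o in obs]
    for c,y,o in cov:
        L=(.09-.18*np.cos(q[3]),y,.085+.18*np.sin(q[3])); r.append(proj(c,world(q,L))[0]-o)
    return np.ravel(r)
s=least_squares(res,[.53,.13,0,1.6]);q=s.x;print(q,np.degrees(q[2:]));print(res(q).reshape(-1,2).round(1))
np.save("q.npy",q)
for y in(-.068,0,.068):
    for sg in(-1,1):
        w=world(q,(sg*.042*np.sin(.5),y,.036+.042*np.cos(.5)))
        for c in("scene","side"):
            u=proj(c,w)[0]; z=(u-[165,100])*3.75 if c=="scene" else (u-[205,105])*3.5
            print(y,sg,c,z.round(),w.round(3))
E
```

```text
[ 0.48380078  0.13077224 -0.3955612   1.66001553] [-22.66398754  95.11188382]
[[-2.2 -1.7]
 [-1.7 -0.9]
 [ 0.  -0.6]
 [-0.5 -0.6]
 [-2.5 -0.4]
 [ 0.1 -2.5]
 [-1.5 -2.8]
 [-0.7 -2. ]
 [-1.4 -1. ]]
-0.068 -1 scene [193. 405.] [[0.439 0.076 0.073]]
-0.068 -1 side [309. 302.] [[0.439 0.076 0.073]]
-0.068 1 scene [249. 420.] [[0.476 0.06  0.073]]
-0.068 1 side [254. 298.] [[0.476 0.06  0.073]]
0 -1 scene [227. 330.] [[0.465 0.139 0.073]]
0 -1 side [298. 359.] [[0.465 0.139 0.073]]
0 1 scene [281. 343.] [[0.502 0.123 0.073]]
0 1 side [241. 354.] [[0.502 0.123 0.073]]
0.068 -1 scene [259. 261.] [[0.491 0.201 0.073]]
0.068 -1 side [287. 422.] [[0.491 0.201 0.073]]
0.068 1 scene [311. 273.] [[0.529 0.186 0.073]]
0.068 1 side [226. 416.] [[0.529 0.186 0.073]]
```

```bash
python3 - <<'E'
from h import *
from scipy.optimize import least_squares
sc=lambda u,v:(165+u/3.75-.37,100+v/3.75-.37); sd=lambda u,v:(205+u/3.5-.36,105+v/3.5-.36)
obs=[("scene",(-.09,.125,.085),sc(203,181)),("scene",(-.09,-.125,.085),sc(67,440)),("scene",(.09,-.125,.085),sc(322,507)),
("side",(-.09,.125,.085),sd(390,480)),("side",(.09,.125,.085),sd(113,450)),("side",(-.09,-.125,.085),sd(410,262))]
cov=[("scene",.125,sc(467,50)),("side",-.125,sd(148,25)),("side",.125,sd(65,212))]
def res(q):
    w=lambda L: world(q,L)+[0,0,q[4]]
    r=[proj(c,w(L))[0]-o for c,L,o in obs]
    for c,y,o in cov:
        L=(.09-.18*np.cos(q[3]),y,.085+.18*np.sin(q[3])); r.append(proj(c,w(L))[0]-o)
    return np.ravel(r)
s=least_squares(res,[.53,.13,0,1.6,0]);q=s.x;print(q,np.degrees(q[2:4]));print(res(q).reshape(-1,2).round(1))
np.save("q.npy",q)
E
python3 - <<'E'
from h import *
from workcell import env
q=np.load("q.npy");c,s=np.cos(q[2]),np.sin(q[2])
for n,(x,y) in dict(lantern=(.60,.366),padlock=(.515,.338),fuse=(.669,.184),bowl=(.445,-.13),screw=(.38,-.012),abox=(.333,-.096)).items():
    d=np.array([x,y])-q[:2];print(n,(c*d[0]+s*d[1]).round(3),(-s*d[0]+c*d[1]).round(3))
E
```

```text
[ 0.48344708  0.13000523 -0.39818761  1.66152284 -0.00353864] [-22.81446968  95.1982461 ]
[[-1.7 -0.2]
 [-1.3  0.4]
 [ 0.2  0.9]
 [-0.4  0.8]
 [-2.1  0.8]
 [ 0.5 -1.2]
 [-1.1 -0.9]
 [-0.1 -0.5]
 [-1.   0.6]]
lantern 0.016 0.263
padlock -0.052 0.204
fuse 0.15 0.122
bowl 0.065 -0.255
screw -0.04 -0.171
abox -0.051 -0.267
```

```bash
cat >> h.py <<'E'
Q=np.array([.4836,.1305,-.397]); YAW=np.degrees(Q[2]); OR=[-90,0,YAW]
def W(x,y,z): return world(Q,(x,y,z))[0].tolist()
E
python3 - <<'E'
from h import *
from workcell import env
for p in [(-.055,.068,.36),(-.055,.068,.062),(.0,.068,.062),(.16,0,.38),(.16,0,.235),(-.05,0,.09)]:
    print(p,W(*p),env.inverse_kinematics(W(*p),OR))
env.gripper_to(0.0)
p=env.read_state()["position"]; env.move_straight([p[0],p[1],.36])
env.goto(W(-.055,.068,.36),OR)
s=env.read_state();print(s["clock"],s["position"],s["opening"],s["force"])
for n in("scene","side","wrist"):
    f=env.grab_frame(n);cv2.imwrite(f"pics/b_{n}.png",f["image"])
E
```

```text
(-0.055, 0.068, 0.36) [0.45917005131629923, 0.2144772445803728, 0.36] [  43.41712169    6.38381053   -1.18186531    0.          -82.43432416
 -156.16354615]
(-0.055, 0.068, 0.062) [0.45917005131629923, 0.2144772445803728, 0.062] [ 4.34171217e+01  2.12356040e+01 -2.78357073e+01 -2.54444375e-14
 -4.09286887e+01 -1.56163546e+02]
(0.0, 0.068, 0.062) [0.5098924319541328, 0.19321130697041242, 0.062] [ 3.77945283e+01  2.42701587e+01 -2.24568178e+01 -2.54444375e-14
 -4.32730235e+01 -1.50540953e+02]
(0.16, 0, 0.38) [0.6311560164009704, 0.06863545422556987, 0.38] [ 2.07845470e+01  1.99418720e+01  1.92401099e+01 -2.54444375e-14
 -8.92982379e+01 -1.33530972e+02]
(0.16, 0, 0.235) [0.6311560164009704, 0.06863545422556987, 0.235] [ 2.07845470e+01  2.25705686e+01  3.07472415e+00 -2.54444375e-14
 -7.05041555e+01 -1.33530972e+02]
(-0.05, 0, 0.09) [0.43748874487469674, 0.14983267055450944, 0.09] [ 3.91215911e+01  1.51203197e+01 -3.20784826e+01 -2.54444375e-14
 -4.28011978e+01 -1.51868016e+02]
6.2083 [0.45910974 0.21479316 0.35985524] 0.007773926331284704 [-0.57013536 -0.89885739  0.37019057]
```

```bash
python3 -c "
import cv2,numpy as np
a=[cv2.imread(f'pics/b_{n}.png') for n in('scene','wrist')]
cv2.imwrite('pics/b.png',cv2.resize(np.hstack(a),(800,300)))"
```

```text
(no output)
```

View pics/b_wrist.png

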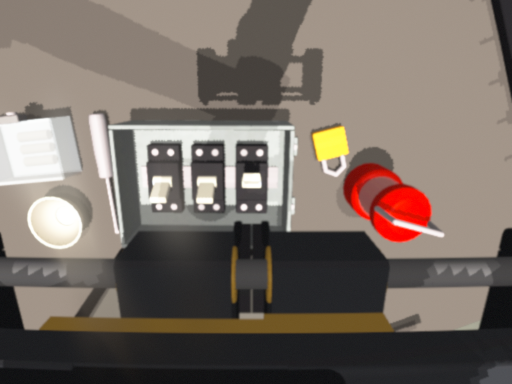

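View pics/b_side.png

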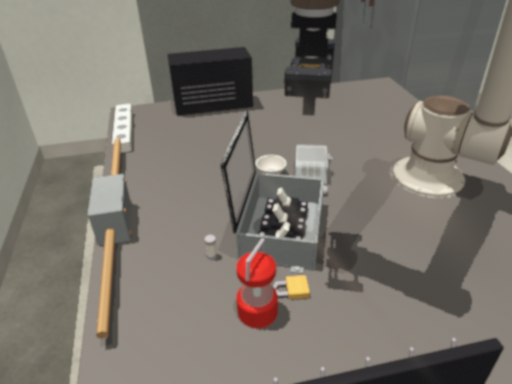

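The wrist view shows the tripped toggle (252,180), the box square to the image, and the fingers (250,270) in line with that toggle. Next I descend and push.

Run:
```python
from h import *
from workcell import env
f=env.grab_frame("wrist");
r=R.from_euler('xyz',f["orientation"],degrees=True)
def pw(P):
    c=r.inv().apply(np.atleast_2d(P)-f["position"]);return np.c_[f["cx"]+f["fx"]*c[:,0]/-c[:,2],f["cy"]-f["fy"]*c[:,1]/-c[:,2]]
for L in [(-.09,.125,.085),(-.09,-.125,.085),(-.02,.068,.073),(.02,0,.073)]: print(L,pw(W(*L)).round(0))
print(env.move_straight(W(-.055,.068,.062),OR,rate=.12,force_limit=8))
s=env.read_state();print(s["position"],s["force"])
print(env.move_straight(W(.008,.068,.062),OR,rate=.03,force_limit=15))
s=env.read_state();p=s["position"]-[Q[0],Q[1],0];c,sn=np.cos(Q[2]),np.sin(Q[2]);print(c*p[0]+sn*p[1],-sn*p[0]+c*p[1],p[2],s["force"],s["clock"])
for n in("scene","side"):
    g=env.grab_frame(n);cv2.imwrite(f"pics/c_{n}.png",g["image"])
```

```text
(-0.09, 0.125, 0.085) [[294. 127.]]
(-0.09, -0.125, 0.085) [[105. 127.]]
(-0.02, 0.068, 0.073) [[251. 176.]]
(0.02, 0, 0.073) [[204. 203.]]
False
[0.45938628 0.21466514 0.06238396] [-0.01655478  0.22568832  0.07800472]
True
-0.004699165628027215 0.06763063723302755 0.0611861197628842 [-3.29250886  4.04930604  6.16110529] 10.6083
```

View pics/c_side.png

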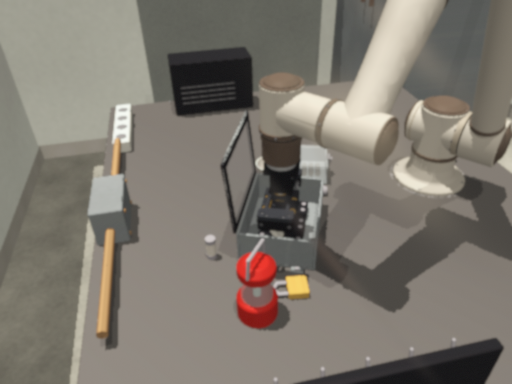

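The push stopped by force about 3 mm before the computed end. I'll press a little more, then lift and check.

Run:
```python
from h import *
from workcell import env
def loc():
    s=env.read_state();p=s["position"]-[Q[0],Q[1],0];c,sn=np.cos(Q[2]),np.sin(Q[2]);return [round(v,4) for v in (c*p[0]+sn*p[1],-sn*p[0]+c*p[1],p[2])],s["force"].round(1),s["clock"]
print(env.move_straight(W(.006,.068,.062),OR,rate=.03,force_limit=22),loc())
env.dwell(.3);print(loc())
env.move_straight(W(-.012,.068,.064),OR,rate=.1)
env.move_straight(W(-.055,.068,.36),OR,rate=.25);print(loc())
f=env.grab_frame("wrist");cv2.imwrite("pics/d_wrist.png",f["image"])
r=R.from_euler('xyz',f["orientation"],degrees=True)
def pw(P):
    c=r.inv().apply(np.atleast_2d(P)-f["position"]);return np.c_[f["cx"]+f["fx"]*c[:,0]/-c[:,2],f["cy"]-f["fy"]*c[:,1]/-c[:,2]]
for y in(-.068,0,.068): print(pw(W(.02,y,.073)).round(1))
cv2.imwrite("pics/d_wz.png",cv2.resize(f["image"][115:235,95:310],None,fx=3.5,fy=3.5,interpolation=2))
g=env.grab_frame("scene");cv2.imwrite("pics/d_sz.png",cv2.resize(g["image"][130:245,170:300],None,fx=5,fy=5,interpolation=2))
```

```text
True ([np.float64(-0.0045), np.float64(0.0676), np.float64(0.0612)], array([-4.9,  6.1,  5.9]), 10.9917)
([np.float64(-0.0046), np.float64(0.0676), np.float64(0.0612)], array([-4.1,  4.4,  5.8]), 11.2917)
([np.float64(-0.0552), np.float64(0.0675), np.float64(0.3585)], array([-0.9, -0.4, -0.1]), 12.8917)
[[158.2 203.7]]
[[205.1 203.7]]
[[252.  203.8]]
```

View pics/d_wz.png

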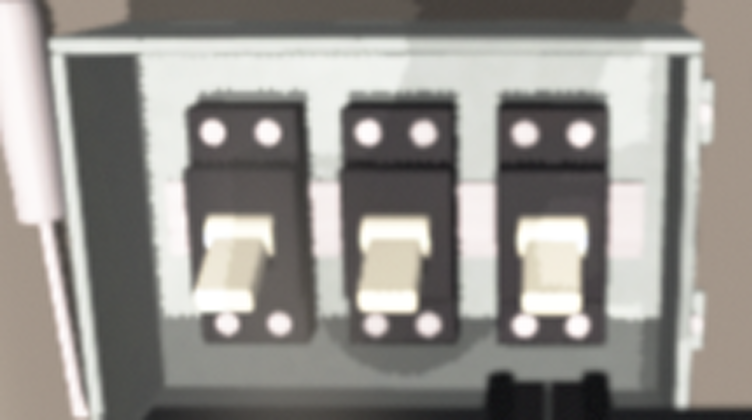

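View pics/d_sz.png

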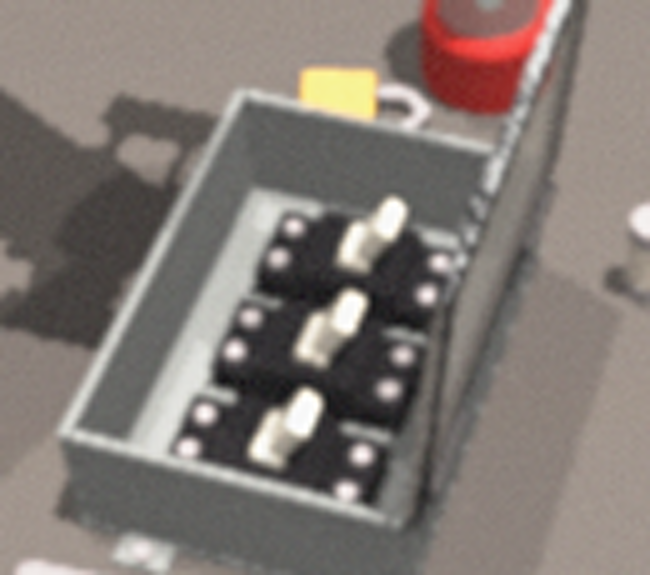

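In the wrist crop all three toggles lean alike, with their ends at rows of about 300 and pointing towards the hinge. Now I go over and behind the cover.

```bash
cat >> h.py <<'E'
def loc(env):
    s=env.read_state();p=s["position"]-[Q[0],Q[1],0];c,sn=np.cos(Q[2]),np.sin(Q[2]);return [round(float(v),4) for v in (c*p[0]+sn*p[1],-sn*p[0]+c*p[1],p[2])],s["force"].round(1),round(s["clock"],1)
def arc(th,r=.155,t=.006):
    return W(.09-r*np.cos(th)+t*np.sin(th)+.0095,0,.085+r*np.sin(th)+t*np.cos(th))
E
python3 - <<'E'
from h import *
from workcell import env
env.move_straight(W(-.055,0,.38),OR,rate=.25)
env.move_straight(W(.165,0,.38),OR,rate=.25)
print(env.move_straight(W(.165,0,.238),OR,rate=.15,force_limit=8),loc(env))
print(env.move_straight(W(.135,0,.238),OR,rate=.06,force_limit=6),loc(env))
for n in("scene","side"):
    g=env.grab_frame(n);cv2.imwrite(f"pics/e_{n}.png",g["image"])
E
```

```text
False ([0.1654, 0.0004, 0.2394], array([-0.4, -0. ,  0.2]), 15.6)
False ([0.1349, 0.0002, 0.2383], array([ 0.2, -0.3, -0.1]), 16.2)
```

View pics/e_side.png

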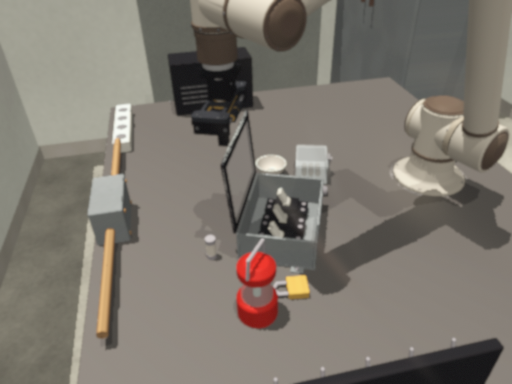

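View pics/e_scene.png

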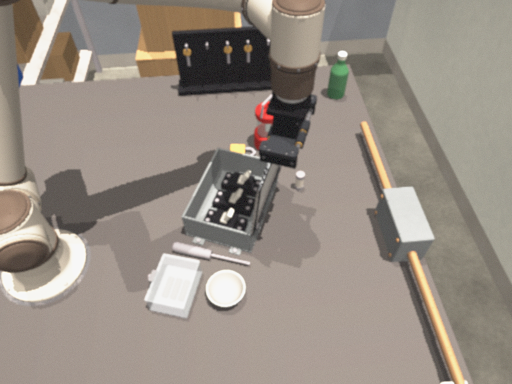

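The fingers are behind the cover at (225,135) in the side view and clear of everything. Sweeping along the arc.

Run:
```python
from h import *
from workcell import env
for d in [95,80,65,50,38,27,17,9,3]:
    hit=env.move_straight(arc(np.radians(d)),OR,rate=.09,force_limit=15)
    print(d,hit,loc(env))
    if hit: break
```

```text
95 False ([0.1189, -0.0, 0.2391], array([0.3, 0.2, 0.2]), 16.6)
80 False ([0.0782, -0.0, 0.2387], array([-0.6, -0.9,  0.3]), 17.2)
65 False ([0.0393, -0.0001, 0.228], array([-0.7,  0.6,  0.1]), 17.8)
50 False ([0.0045, -0.0, 0.2076], array([0.1, 0.6, 0.5]), 18.4)
38 False ([-0.0189, 0.0, 0.1852], array([ 0.3, -0.3,  1.1]), 18.9)
27 False ([-0.0358, 0.0, 0.1608], array([0.2, 0. , 0.8]), 19.4)
17 False ([-0.0468, 0.0001, 0.1362], array([-0.2,  0.1,  0.8]), 19.9)
9 False ([-0.0525, 0.0001, 0.1154], array([-0.2, -0.3,  0.2]), 20.3)
3 False ([-0.0548, 0.0, 0.0993], array([0.7, 1.3, 0.1]), 20.6)
```

Run:
```python
from h import *
from workcell import env
for n in("scene","side"):
    g=env.grab_frame(n);cv2.imwrite(f"pics/f_{n}.png",g["image"])
```

```text
(no output)
```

View pics/f_side.png

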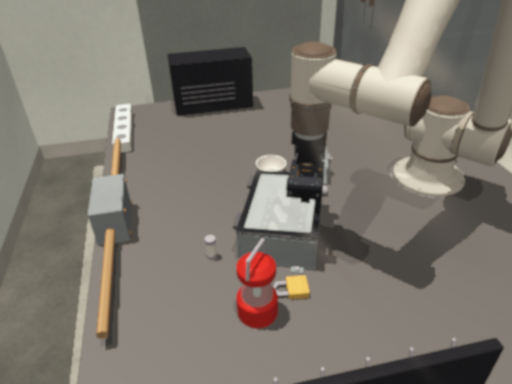

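The cover followed and is nearly shut. I'll press it down until it seats.

Run:
```python
from h import *
from workcell import env
print(env.move_straight(W(-.055,0,.08),OR,rate=.03,force_limit=15),loc(env))
env.dwell(.3);print(loc(env))
env.move_straight(W(-.055,0,.105),OR,rate=.1)
print(env.move_straight(W(-.072,0,.105),OR,rate=.1))
print(env.move_straight(W(-.072,0,.078),OR,rate=.03,force_limit=20),loc(env))
env.dwell(.3);print(loc(env))
env.move_straight(W(-.072,0,.35),OR,rate=.25)
p=[.25,.45,.35]
env.goto(p,OR);print(loc(env))
for n in("scene","side"):
    g=env.grab_frame(n);cv2.imwrite(f"pics/g_{n}.png",g["image"])
    print(n,[(t,[q["xyz"] for q in env.search_frame(g,t)][:1]) for t in("cover_edge","lantern","bowl","padlock","fuse","screwdriver","acrylic_box")])
    for th in(0,.05):
        print(th,[proj(n,W(.09-.18*np.cos(th)-0,y,.091+.18*np.sin(th)))[0].round(1).tolist() for y in(-.125,.125)])
cv2.imwrite("pics/g_z.png",cv2.resize(g["image"][150:275,205:345],None,fx=4.5,fy=4.5,interpolation=2))
```

```text
True ([-0.0547, 0.0005, 0.0919], array([-2.1, -0.9,  7.5]), 21.1)
([-0.0546, 0.0005, 0.0919], array([-1.4,  1. ,  7.2]), 21.4)
False
True ([-0.0718, 0.0001, 0.0918], array([-2. , -0.3,  8.3]), 22.6)
([-0.0718, 0.0001, 0.0918], array([-3.4, -0.5,  7.5]), 22.9)
([-0.3389, 0.2043, 0.35], array([-0.4,  0.1,  0.7]), 28.7)
scene [('cover_edge', [[0.4778, 0.1201, 0.0925]]), ('lantern', [[0.6052, 0.3383, 0.0941]]), ('bowl', [[0.4458, -0.1159, 0.0178]]), ('padlock', []), ('fuse', [[0.6677, 0.1766, 0.034]]), ('screwdriver', [[0.3813, -0.0157, 0.0196]]), ('acrylic_box', [[0.3316, -0.1224, 0.0598]])]
0 [[180.7, 215.0], [216.8, 145.1]]
0.05 [[180.2, 212.9], [216.6, 142.9]]
side [('cover_edge', [[0.4881, 0.1522, 0.0916]]), ('lantern', [[0.6024, 0.3883, 0.0947]]), ('bowl', [[0.4454, -0.1462, 0.0319]]), ('padlock', [[0.5104, 0.3405, 0.0172]]), ('fuse', [[0.672, 0.1946, 0.0395]]), ('screwdriver', []), ('acrylic_box', [[0.3315, -0.0782, 0.0583]])]
0 [[322.5, 175.4], [316.1, 239.4]]
0.05 [[322.7, 172.5], [316.2, 236.3]]
```

View pics/g_z.png

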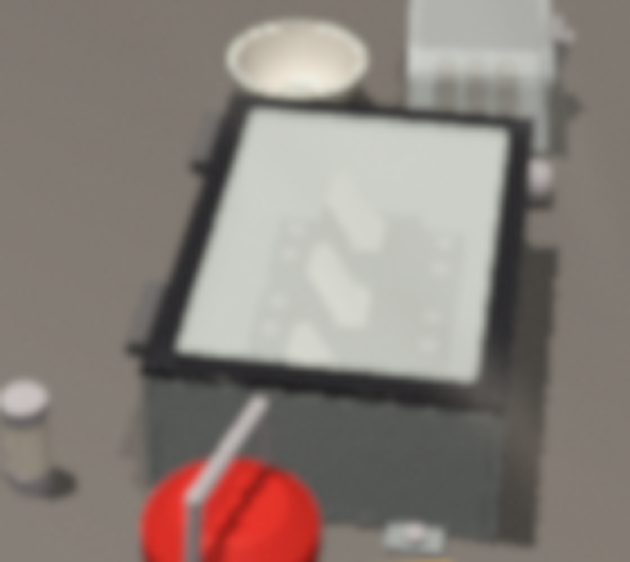

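View pics/g_scene.png

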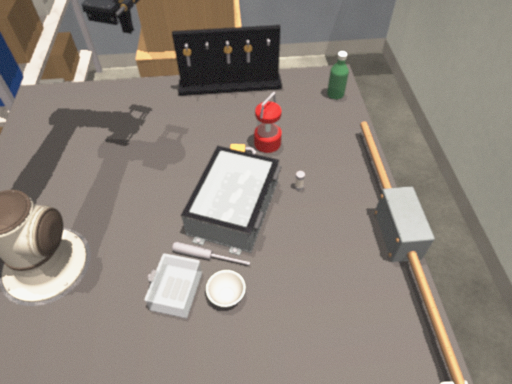

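The cover lies flat: the fingertips met it at the same height, 91.8 mm, at two points. That matches the 91 mm expected. The bystanders are where they were, so I'm handing in.

Run:
```python
from workcell import env
env.close_job();print(env.read_state()["clock"])
```

```text
the job is handed in; nothing more can be done
the job is handed in; nothing more can be done
```

The job is done and handed in: the tripped toggle is over and the cover is shut. The clock read about 29 s at the last check, against the 51 s limit.

- **Toggle:** I pushed the tripped toggle, the one at the box's +y end, towards the hinge with the shut fingers until it met firm resistance. The push stopped about 3 mm short of where I had computed its end, and pressing harder moved it no further. Pictures taken with the cover still open show all three toggles leaning alike.
- **Cover:** I reached over the cover and swept it shut from behind, then pressed it at two points near its free edge. Both presses met it at a height of 91.8 mm, against about 91 mm expected for a shut cover, so it lies flat.
- **Things around the box:** In the last pictures, everything the networks found was within about 6 mm of where it started, which is close to their measuring error. The networks missed the padlock and the screwdriver in one view each but found each in the other.
- **Robot:** It ended clear of the box, touching nothing.

No check failed. The interface gives no verdict, so I can't confirm that the run was judged a success.

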